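# Clamp a printed sleeve for gauging, to the first click

## Robot

A 6-joint arm with a two-finger parallel gripper is mounted at the origin on the work surface. World frame = base frame: x ahead of the robot, y to its left, z up, the work surface at z = 0. Lengths are in m, angles in rad, forces in N, time in s.
With the tool pointing down it reaches from about 0.35 to 0.85 m from the base axis. Payload 8.1 kg.
Tool frame: the origin (TCP) lies at the very end of the fingers, on their centre line; the grasp point (between the pads) lies robot.hold_point_z behind it (robot.hold_point_z is the distance from the TCP to the grasp point, in m); z points along the fingers, y is the direction in which the jaws open and shut (so a half turn about z gives the same grasp; the last joint's range is limited). The gripper opens to 93 mm and grips with 3 to 60 N. Pads are 15 mm wide; open, the fingers measure 128 mm over their backs; the gripper's body (75 mm by 188 mm) begins 65 mm behind the grasp point.
Start: joints at [1.089, 0.13, 1.488, -0, 1.523, -0.085], TCP at [0.232, 0.553, 0.219] pointing down, gripper open.
Joint ranges: [-2.96, 2.96], [-0.89, 2.26], [0.02, 2.5], [-1.34, 4.48], [0, 2.73], [-2.66, 2.66]. Speed limits (rad/s): [2.39, 2.39, 2.79, 3.14, 3.14, 3.14].

## Interface

Orientations are given as a rotation vector (axis times angle).
In Python, from plant import robot, cams gives the robot as it stands. The module is installed in compiled form; this text tells all that it offers.
- The arm moves only by the tool step_arm, never from a script. Its argument "deltas" is a list of rows, each an object with "offset": the shift along the tool's x, y, z in cm, a list of three; "roll": the turn about the tool's z in rad. In form: [{"offset": [x, y, z], "roll": roll}, ...]. A call has 1 to 12 rows; each row shifts and turns the commanded pose from where the row before left it, along the tool's axes as they then stand; what a row does not reach is not made up. A row lasts 1/8 s, in which the tool goes at most 62.5 mm and 10.7 degrees, less where a joint would pass 70% of its speed; a pose out of reach is approached as far as the arm can. A call with a gripper value outside its range is refused whole. "fingers" is the finger opening in cm, from 0 to 9.3, set as the call begins (left out, the last holds). The fingers move at their own pace and stop on an object; "grip_force" is the grip in N (left out, the last holds). Time passes only in rows, so rows that do not move let the fingers close. It gives the time, the measured TCP pose, the force and the opening at its end, in the units of the state.
- robot.read_state(): the state, without advancing time (a new reading comes with each control period).
- cams.read_camera(name): name is "scene" or "top" or "wrist"; returns a dict with "pixels" (480x640x3 uint8, red, green, blue), "fx", "fy", "cx", "cy" (pixels), "extrinsics" (4x4, takes a point from world to camera coordinates). Camera axes: x right, y down, z forward; pixel columns grow to the right and rows downward; lengths in m; the calibration is good to about 2 mm. A picture is of the moment at which its call begins. There is no depth.
- robot.close_job(): hands the job in, once; it reports no verdict.
Trained networks look in a picture, given as the dict that the camera call returned (one of the last four; its "shot" number tells which), for a name from the list of things; names that differ only in an ending like _2 or _b are one class to them, and where a whole thing is asked for, a point or a joint stands for the part that bears it (a point fixed in the world has none). Each returns a list of dicts, best first, with "score" (0 to 1); they miss things now and then, are a little off and sometimes report something else, mostly with a low value. They report only what shows in the picture. A call takes as long as a camera call.
- cams.boxes_of(picture, thing): "xy" ([column, row] in pixels, amid what is visible of it).
- cams.silhouettes(picture, thing): "mask" (480x640 bool, what is visible of it) and "xy" ([column, row] in pixels, amid what is visible of it).
- cams.pinpoint(picture, thing): "xy" ([column, row] in pixels: a listed point, or the origin of a listed thing).
The state is a dict: "t": time; "q": joint angles; "dq": joint speeds; "joint_torque": joint torques, N m; "tool_pos": TCP position; "orientation": TCP orientation; "force": force on the tool from outside, world axes, zero at the start; "wrist_torque": the same for the moment, N m; "opening": finger opening in m.
Only numpy, scipy, OpenCV 4.12 (cv2) and the standard library are available. Lean on these libraries where they do the work, as an engineer would, in place of code of your own. Each camera call takes 0.05 s, during which the arm holds its last target. There are 200 camera calls.

## Task

Slide the long printed sleeve off the open end of the drying bar, lay it along the V-block so that it passes right under the clamp pad, and let go of it. Then turn the clamp's knurled knob clockwise until its torque clutch gives the first click, stop there before a second one, and leave the sleeve held under the pad. Do not drop the sleeve on the bench, and leave the ring on the bar and the other things on the bench as they are.

Things in the scene. Friction and masses are not known exactly. Their poses are not given: they have to be found in the camera images.
- sleeve: printed grey plastic tube, 130 mm long, 34 mm outside and 24 mm inside diameter, about 75 g. Origin at its centre, x along its axis, either end alike. It starts hanging on the drying bar, loose by 12 mm, its axis 6 mm below the bar's. It may have any roll
- rack: fixed drying rack: grey foot 130 x 100 x 12 mm, aluminium post 136 mm high from x = 135 mm on, and a level steel bar 12 mm thick, 120 mm above the bench. Its x axis runs along the bar from the open end to the post; origin on the bench under the bar's axis, 47 mm inside the open end. The sleeve's middle starts at x = 26 to 34 mm and must come some 145 mm to -x to clear the bar
- bar_tip (a point): middle of the bar's open end face, 120 mm above the bench; its -x axis points out of the open end
- ring: short printed grey ring hanging on the bar between sleeve and post: 14 mm long, 48 mm outside, 32 mm inside diameter. Leave it on the bar
- vblock: steel V-block 80 mm long (x -40 to 40), 64 wide, 48 high, on a plate 130 x 110 x 8 mm. Origin on the bench under its middle; the 90 degree V runs along x, 40 mm wide at the top, apex 28 mm above the bench. Near its +x end a steel stirrup spans the V: x from 18 to 38 mm, legs at y = 33 to 41 mm either side, bridge 83 to 97 mm above the bench, with a pad below it and a knob above it at x = 28 mm
- v_seat (a point): point in the V at x = -20 mm of the V-block, 52 mm above the bench: the axis height of a sleeve lying in the V; x axis along the V, +x towards the stirrup. lower the sleeve into the V clear of stirrup and knob, held near its -x end, then slide it to +x under the bridge. With its middle near this point its -x end juts some 45 mm out of the block, room for fingers
- pad: round rubber pad on the clamp's sprung spindle, 18 mm across, 5 mm thick; origin at the centre of its underside. It starts 3 to 6 mm above the top of a sleeve lying in the V and goes down 24 mm for each turn of the knob (it does not turn itself); it yields 1 mm for each 12 N
- knob_grip (a point): middle of the black round knurled clamp knob, on its vertical axis: 38 mm across, 28 mm high, from 102 to 130 mm above the bench, this point at 118 mm. It neither rises nor falls as it turns. Clockwise seen from above lowers the pad. It turns with a steady drag of 0.13 to 0.2 N m; once the pad bears on the sleeve the moment rises over about 0.7 rad to 0.32 N m
- knob (a joint): slip of the knob on its screw through the torque clutch, rad; within 0.15 of 0 while the knob drives the screw. Ten notches, 0.63 rad apart: at 0.32 N m it lets go, the moment falls off and reverses as the knob jumps over the crest (0.31) into the next notch, then rises again. A click is complete past 0.4; left alone the knob then rests near 0.63. A second click comes at 0.95
- caliper: digital caliper lying on the bench, bystander, 210 mm long, 14 mm high
- bracket: small white printed angle bracket, bystander, 50 x 35 x 45 mm
- gear: printed gear, bystander, 64 mm across, 20 mm high
- alcohol: white plastic bottle, bystander, 60 mm across, 160 mm high
- scraper: scraper with wooden handle lying flat, bystander, 200 mm long
- reel: reel of filament lying flat, bystander, 190 mm across, 66 mm high

How it is judged:
On the way, in this order (a step that is already met when the one before it is completed fails the run):
1. the sleeve has been slid off the open end of the bar (x of sleeve in the frame of rack below -0.113 m and height (world z) of sleeve above 0.06 m), for 0.1 s.
2. the sleeve lies along the V under the pad, let go, and the clutch has not clicked yet (x of sleeve in the frame of vblock between -0.032 and 0.03 m and y of sleeve in the frame of vblock between -0.004 and 0.004 m and z of sleeve in the frame of vblock between 0.048 and 0.056 m and angle between the x axis of sleeve and the x axis of vblock, either way round below 0.06 rad and contact force between the fingers and sleeve below 0.1 N and value of joint knob below 0.3 rad), for 0.2 s.
3. the clutch has clicked once (value of joint knob above 0.4 rad), for 0.2 s.
At the end, for the whole second after the job is handed in: the sleeve lies at rest along the V-block (within 4 mm of its seat sideways and in height, within 0.06 rad of the V's direction, its middle at x = -32 to 30 mm of the block), the pad presses on it with more than 8 N, and the clutch rests one click on (knob slip 0.45 to 0.9 rad) (x of sleeve in the frame of vblock between -0.032 and 0.03 m and y of sleeve in the frame of vblock between -0.004 and 0.004 m and z of sleeve in the frame of vblock between 0.048 and 0.056 m and angle between the x axis of sleeve and the x axis of vblock, either way round below 0.06 rad and contact force between pad and sleeve above 8 N and linear speed of sleeve below 0.02 m/s and value of joint knob between 0.45 and 0.9 rad); the robot touches nothing.
It fails at once if the clutch clicks a second time (value of joint knob above 0.95 rad).
It fails at once if the sleeve is dropped on the bench (height (world z) of sleeve below 0.035 m).
It fails at once if the ring comes off the bar or is dragged along it by more than 25 mm (distance of ring from where it was at the start of the episode above 0.025 m).
It fails at once if a bystander on the bench is pushed by more than 20 mm (distance of any of caliper, bracket, gear, alcohol, scraper, reel from where it was at the start of the episode above 0.02 m).
It also fails if it takes over 72 s, if anything falls off the work surface, if the arm or the gripper's body presses on something with over 40 N, if the wrist force passes 120 N, or if a joint passes its speed limit or range.

## Working session

There is one attempt and no reset: what is moved stays moved. The work goes in short steps, Python scripts to look and compute and a tool call to move; the robot and the scene stay as the last step left them, time stands still between calls to the robot, and variables do not carry over. Pictures are saved under pics/ and viewed, about 8 in all and at most 12, crops included, and the job is handed in when it is done.

Besides the shell and the picture viewer there is one more tool, called after "Request:" as name(argument=value, ...) on one line, values as JSON. step_arm: Moves the arm, as the interface text tells. Its arguments: {"type":"object","properties":{"deltas":{"type":"array"},"fingers":{"type":"number"},"grip_force":{"type":"number"}},"required":["deltas"]}

```bash
mkdir -p pics; cat > h.py <<'E'
import numpy as np, cv2
from plant import robot, cams
from scipy.spatial.transform import Rotation as R
def ray(p,xy):
    E=np.array(p["extrinsics"]); d=np.array([(xy[0]-p["cx"])/p["fx"],(xy[1]-p["cy"])/p["fy"],1])
    return -E[:3,:3].T@E[:3,3], E[:3,:3].T@d
def atz(p,xy,z):
    c,d=ray(p,xy); return c+d*(z-c[2])/d[2]
def tri(obs):
    A=np.zeros((3,3));b=np.zeros(3)
    for p,xy in obs:
        c,d=ray(p,xy); d=d/np.linalg.norm(d); M=np.eye(3)-np.outer(d,d); A+=M;b+=M@c
    return np.linalg.solve(A,b)
def proj(p,X):
    v=np.array(p["extrinsics"])@np.append(X,1); return np.array([p["fx"]*v[0]/v[2]+p["cx"],p["fy"]*v[1]/v[2]+p["cy"]])
def save(p,n): cv2.imwrite("pics/"+n+".png",p["pixels"][:,:,::-1])
def st():
    s=robot.read_state(); print("t",round(s["t"],2),"tcp",np.round(s["tool_pos"],4),"R\n",np.round(R.from_rotvec(s["orientation"]).as_matrix(),3),"F",np.round(s["force"],1),"M",np.round(s["wrist_torque"],2),"op",s["opening"],"q",np.round(s["q"],2)); return s
E
python3 - <<'E'
from h import *
np.set_printoptions(precision=4,suppress=True)
s=st(); print("hold",robot.hold_point_z)
P={n:cams.read_camera(n) for n in("scene","top")}
for n,p in P.items():
    save(p,n+"0"); c,_=ray(p,(0,0)); print(n,c)
for t in["bar_tip","rack","sleeve","ring","vblock","v_seat","pad","knob_grip","caliper","bracket","gear","alcohol","scraper","reel"]:
    obs=[]
    for n,p in P.items():
        r=cams.pinpoint(p,t)
        for k in r[:2]: print(t,n,np.round(k["xy"],1),round(k["score"],2))
        if r: obs.append((p,r[0]["xy"]))
    if len(obs)==2: 
        X=tri(obs); print("   ->",X,[np.round(proj(p,X)-xy,1) for p,xy in obs])
E
```

```text
t 0.0 tcp [0.2316 0.5529 0.2176] R
 [[-0.922  0.386 -0.001]
 [ 0.386  0.922 -0.002]
 [ 0.    -0.002 -1.   ]] F [-0.4 -1.  -0.2] M [-0.    0.02 -0.01] op 0.09308852781731414 q [ 1.09  0.13  1.49 -0.    1.52 -0.09]
hold 0.0188
scene [1.2228 0.2427 1.0259]
top [0.4562 0.0187 1.2471]
bar_tip scene [302.6 298.5] 0.72
rack scene [303. 295.] 0.5
rack top [273.1 247. ] 0.63
   -> [0.6291 0.0785 0.0456] [array([31.7, -2.7]), array([ 22.8, -10.8])]
sleeve scene [374.4 287.8] 0.67
sleeve top [263.3 228.6] 0.64
sleeve top [330.3 320.9] 0.18
   -> [0.6379 0.1571 0.1199] [array([-1.1, -0.1]), array([-0.9,  0.2])]
ring scene [362.9 327.4] 0.72
ring scene [233.2 265.4] 0.72
ring top [258.6 196.7] 0.5
   -> [0.7215 0.1656 0.111 ] [array([1.3, 0.1]), array([ 0.9, -0.2])]
vblock scene [233.2 266.2] 0.59
vblock top [382.6 244.8] 0.98
   -> [ 0.6117 -0.1614 -0.0076] [array([2.5, 0.3]), array([ 1.9, -0.8])]
v_seat scene [233.5 246.5] 0.74
v_seat top [387.3 250. ] 0.68
   -> [ 0.5917 -0.1659  0.0394] [array([2.2, 0.3]), array([ 1.7, -0.7])]
knob_grip scene [221.3 245.5] 0.66
knob_grip scene [302.1 297.7] 0
[... 258 characters left out ...]
), array([ 0.9, -0.3])]
bracket scene [325.2 214. ] 0.57
bracket top [330.9 320.4] 0.77
   -> [ 0.4094 -0.0152  0.0133] [array([2.1, 0.1]), array([ 1.8, -0.6])]
gear scene [470.8 262.6] 0.83
gear top [197.5 326.7] 0.67
   -> [ 0.3967  0.3426 -0.0219] [array([ 3.3, -0.1]), array([ 2.8, -0.7])]
alcohol scene [141.8 249.9] 0.6
alcohol top [459.2 227.6] 0.83
   -> [ 0.6541 -0.3682  0.0073] [array([2.1, 0.4]), array([ 1.6, -0.7])]
scraper scene [190.2 174.4] 0.93
scraper top [474.1 318.3] 0.67
   -> [ 0.4066 -0.3877  0.0082] [array([-1.4, -0.3]), array([-1.3,  0.5])]
reel scene [499.6 331.6] 0.72
reel top [173.9 262.1] 0.9
   -> [ 0.569   0.4179 -0.0048] [array([-2.7, -0. ]), array([-2. ,  0.3])]
```

View pics/scene0.png

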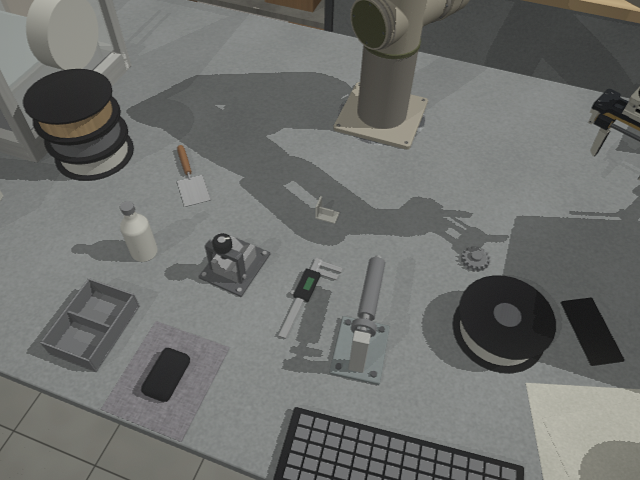

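View pics/top0.png

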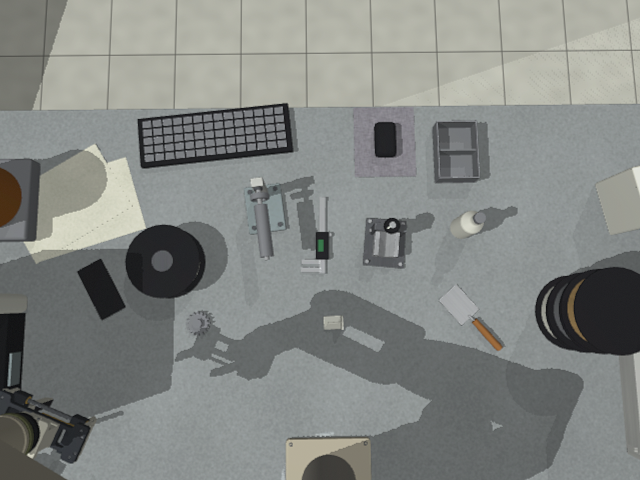

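The scene view shows the sleeve on the bar at about (372,287), with its open end towards the robot. The V-block is at (235,265), with its knob at (222,243). In the top view the sleeve lies along (266,258)–(262,200), and the V-block is at (385,243) with its stirrup on the far (+x) side. I'm moving above the sleeve to get a close wrist view.

Request:
step_arm(deltas=[{"offset": [-4, -1.95, -0.3], "roll": 0}, {"offset": [-4, -1.95, -0.3], "roll": 0}, {"offset": [-4, -1.95, -0.3], "roll": 0}, {"offset": [-4, -1.95, -0.3], "roll": 0}, {"offset": [-4, -1.95, -0.3], "roll": 0}, {"offset": [-4, -1.95, -0.3], "roll": 0}, {"offset": [-4, -1.95, -0.3], "roll": 0}, {"offset": [-4, -1.95, -0.3], "roll": 0}, {"offset": [-4, -1.95, -0.3], "roll": -0.12}, {"offset": [-4, -1.95, -0.3], "roll": -0.12}, {"offset": [-4, -1.95, -0.3], "roll": -0.12}, {"offset": [0, 0, 0], "roll": -0.14}])

```text
t: 3.0
tool_pos: [0.5677, 0.1948, 0.2515]
orientation: [-0.163, 3.137, -0.001]
force: [-0.5, 0.8, -0.9]
opening: 0.0929
```

```bash
python3 - <<'E'
from h import *
np.set_printoptions(precision=4,suppress=True)
st()
P={n:cams.read_camera(n) for n in("scene","top","wrist")}
save(P["wrist"],"wrist1"); print("wrist cam",ray(P["wrist"],(0,0))[0],ray(P["wrist"],(320,240))[1])
for t in["sleeve","ring","bar_tip","vblock"]:
  for n,p in P.items():
    r=cams.silhouettes(p,t)[:1]
    for k in r:
        ys,xs=np.nonzero(k["mask"]); rc=cv2.minAreaRect(np.c_[xs,ys].astype(np.float32)); print(t,n,"mask",round(k["score"],2),len(xs),rc)
    print("   pin",[(np.round(k["xy"],1),round(k["score"],2)) for k in cams.pinpoint(p,t)[:2]])
E
```

```text
t 3.0 tcp [0.5677 0.1948 0.2515] R
 [[-0.995 -0.104  0.   ]
 [-0.104  0.995 -0.001]
 [-0.    -0.001 -1.   ]] F [-0.5  0.8 -0.9] M [0.07 0.06 0.05] op 0.09288966373083563 q [ 0.25  0.12  1.44 -0.    1.58 -1.43]
wrist cam [0.4952 0.1903 0.4179] [ 0.2681  0.0243 -0.9631]
sleeve scene mask 0.62 1066 ((371.27117919921875, 287.3298645019531), (17.80915069580078, 64.49351501464844), 11.725111961364746)
   pin [(array([370.7, 286.5]), 0.93)]
sleeve top mask 0.71 967 ((318.1354064941406, 234.48472595214844), (25.243267059326172, 77.5801010131836), 7.594643592834473)
   pin [(array([264.3, 226.5]), 0.77)]
sleeve wrist mask 0.97 4246 ((264.2765808105469, 279.1482238769531), (116.07565307617188, 38.980133056640625), 86.18592071533203)
   pin [(array([265.8, 292.3]), 0.85)]
ring scene mask 0.72 278 ((363.8411865234375, 325.9646911621094), (25.923192977905273, 14.968202590942383), 12.528807640075684)
   pin [(array([363.5, 328.6]), 0.82)]
ring top mask 0.69 148 ((258.9901123046875, 196.4010009765625), (8.557319641113281, 18.408187866210938), 84.2894058227539)
   pin []
ring wrist mask 0.6 709 ((27
[... 219 characters left out ...]
ip top mask 0.72 1257 ((264.3182067871094, 204.4248046875), (56.62431716918945, 37.291046142578125), 83.41805267333984)
   pin []
bar_tip wrist mask 0.82 4221 ((281.3133239746094, 322.1592102050781), (213.2252655029297, 81.26268005371094), 88.63607025146484)
   pin [(array([255.2, 219.7]), 0.74)]
vblock scene mask 0.94 2757 ((231.0828399658203, 264.201171875), (62.9230842590332, 52.30769729614258), 22.61986541748047)
   pin [(array([231.5, 266. ]), 0.81)]
vblock top mask 0.74 2032 ((384.493408203125, 242.65191650390625), (42.04723358154297, 50.16999435424805), 2.4895527362823486)
   pin []
vblock wrist mask 0.88 6688 ((31.0, 215.0), (116.0, 62.0), 90.0)
   pin [(array([ 14.7, 215.2]), 0.86)]
```

View pics/wrist1.png

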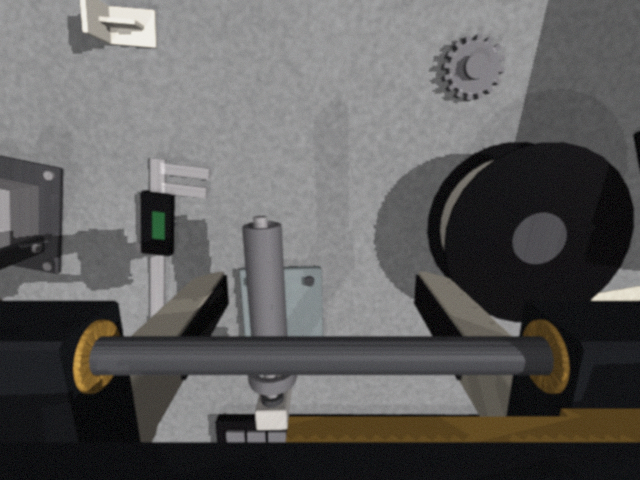

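The wrist view shows the bar's end at about (261,219) and the sleeve's near rim at row 224 (columns 243–282). The V-block's edge is at the left, (0–62, 160–270). Next I'll compute the sleeve axis.

```bash
python3 - <<'E'
from h import *
np.set_printoptions(precision=4,suppress=True)
p=cams.read_camera("wrist"); t=cams.read_camera("top"); sc=cams.read_camera("scene")
m=cams.silhouettes(p,"sleeve")[0]["mask"]
pts=[]
for y in range(234,328,6):
    xs=np.nonzero(m[y])[0]
    if len(xs): pts.append(atz(p,((xs.min()+xs.max())/2,y),0.114)); w=xs.max()-xs.min()
pts=np.array(pts); f=np.polyfit(pts[:,0],pts[:,1],1); print("wrist axis y=",f, "res",np.std(np.polyval(f,pts[:,0])-pts[:,1]),pts[[0,-1]])
print("bar tip",atz(p,cams.pinpoint(p,"bar_tip")[0]["xy"],.12),atz(p,(261,219),.12))
print("sleeve",atz(p,cams.pinpoint(p,"sleeve")[0]["xy"],.114),"ring",atz(p,cams.pinpoint(p,"ring")[0]["xy"],.11))
for n,q in(("top",t),("scene",sc)):
    for k in cams.silhouettes(q,"sleeve")[:3]:
        c=atz(q,k["xy"],.114)
        if abs(c[1]-.16)>.03: continue
        ys,xs=np.nonzero(k["mask"]); P=np.array([atz(q,(x,y),.114)[:2] for x,y in zip(xs,ys)]); c=P.mean(0); u=np.linalg.svd(P-c,full_matrices=0)[2][0]; print(n,c,u[1]/u[0],"x range",P[:,0].min(),P[:,0].max(),"axis y at .6",c[1]+(.6-c[0])*u[1]/u[0])
    r=[k for k in cams.pinpoint(q,"ring")]
    print(n,[ (atz(q,k["xy"],.11),k["score"]) for k in r][:2], [(atz(q,k["xy"],.114),k["score"]) for k in cams.pinpoint(q,"sleeve")][:2])
E
```

```text
wrist axis y= [0.1283 0.0718] res 0.00021326442860264774 [[0.5794 0.1463 0.114 ]
 [0.6661 0.1576 0.114 ]]Traceback (most recent call last):
  File "<stdin>", line 10, in <module>
IndexError: list index out of range
```

```bash
python3 - <<'E'
from h import *
np.set_printoptions(precision=4,suppress=True)
p=cams.read_camera("wrist"); t=cams.read_camera("top"); sc=cams.read_camera("scene")
print("bar tip",atz(p,(261,219),.12),"rim top centre",atz(p,(262,224),.125))
for n,q in(("wrist",p),("top",t),("scene",sc)):
    for k in cams.silhouettes(q,"sleeve")[:3]:
        c=atz(q,k["xy"],.114)
        if abs(c[1]-.16)>.03: continue
        ys,xs=np.nonzero(k["mask"]); P=np.array([atz(q,(x,y),.114)[:2] for x,y in zip(xs,ys)]); c=P.mean(0); u=np.linalg.svd(P-c,full_matrices=0)[2][0]; print(n,c,u[1]/u[0],"x range",P[:,0].min(),P[:,0].max(),"axis y at .6",c[1]+(.6-c[0])*u[1]/u[0])
    print(n,"ring",[ (atz(q,k["xy"],.11),k["score"]) for k in cams.pinpoint(q,"ring")][:2],"sl", [(atz(q,k["xy"],.114),k["score"]) for k in cams.pinpoint(q,"sleeve")][:2])
E
```

```text
bar tip [0.5646 0.1468 0.12  ] rim top centre [0.5676 0.1487 0.125 ]
wrist [0.6233 0.152 ] 0.12508986562934002 x range 0.5681783637262704 0.6801433644459718 axis y at .6 0.14908817330150764
wrist ring [(array([0.7184, 0.1687, 0.11  ]), 0.89)] sl [(array([0.6329, 0.1558, 0.114 ]), 0.92)]
top [0.6764 0.1598] -0.028910771996153974 x range 0.6510469568078663 0.7015943367541854 axis y at .6 0.16198434020524768
top ring [(array([0.7168, 0.1713, 0.11  ]), 0.58)] sl [(array([0.6436, 0.1528, 0.114 ]), 0.59)]
scene [0.6339 0.1524] 0.14717933418999368 x range 0.559424968347204 0.7043589067242986 axis y at .6 0.14743800543116897
scene ring [(array([0.7233, 0.1649, 0.11  ]), 0.58)] sl [(array([0.6377, 0.1513, 0.114 ]), 0.96)]
```

Request:
step_arm(deltas=[{"offset": [0, 0, 0], "roll": -0.022}, {"offset": [-0.6, -1.6, 0], "roll": 0}, {"offset": [-0.6, -1.7, 0], "roll": 0}, {"offset": [-0.5, -1.65, 0], "roll": 0}, {"offset": [0, 0, 3], "roll": 0}, {"offset": [0, 0, 3], "roll": 0}, {"offset": [0, 0, 3], "roll": 0}, {"offset": [0, 0, 3], "roll": 0}, {"offset": [0, 0, 2.4], "roll": 0}, {"offset": [0, 0, 1.2], "roll": 0}, {"offset": [0, 0, 0], "roll": 0}])

```text
t: 6.58
tool_pos: [0.5884, 0.1495, 0.0949]
orientation: [0.195, -3.134, 0.0]
force: [0.4, -0.5, 0.0]
opening: 0.093
```

Request:
step_arm(deltas=[{"offset": [0, 0, 0], "roll": 0}, {"offset": [0, 0, 0], "roll": 0}, {"offset": [0, 0, 0], "roll": 0}, {"offset": [0, 0, 0], "roll": 0}, {"offset": [0, 0, 0], "roll": 0}, {"offset": [0, 0, 0], "roll": 0}], fingers=2.5, grip_force=40)

```text
t: 7.32
tool_pos: [0.5887, 0.1502, 0.0956]
orientation: [0.197, -3.135, 0.0]
force: [0.9, -0.2, 0.7]
opening: 0.0375
```

```bash
python3 - <<'E'
from h import *
st(); p=cams.read_camera("wrist"); save(p,"wrist2")
E
```

```text
t 7.33 tcp [0.5887 0.1502 0.0956] R
 [[-0.992 -0.125 -0.   ]
 [-0.125  0.992 -0.   ]
 [ 0.    -0.    -1.   ]] F [ 0.9 -0.2  0.7] M [ 0.06  0.02 -0.03] op 0.03753175419500507 q [ 0.17  0.24  1.6  -0.    1.31 -1.53]
```

View pics/wrist2.png

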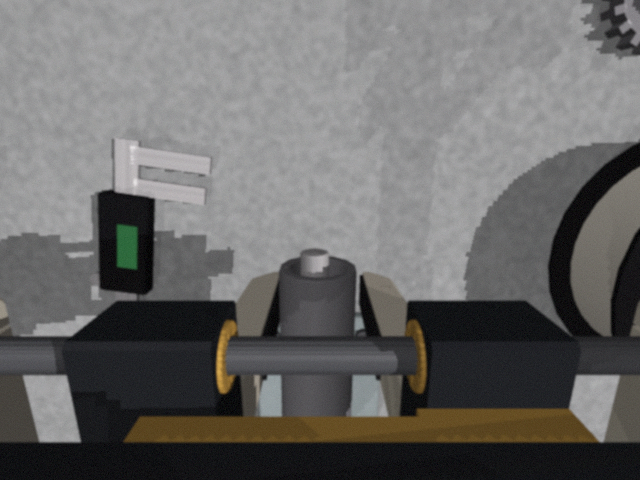

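The wrist view shows the sleeve centred between the fingers: its rim is at (318,265) and the bar tip at (314,253). The fingers are still closing, so I'll finish the grip and then lift the sleeve by 6 mm to centre it on the bar.

Request:
step_arm(deltas=[{"offset": [0, 0, 0], "roll": 0}, {"offset": [0, 0, 0], "roll": 0}, {"offset": [0, 0, 0], "roll": 0}, {"offset": [0, 0, 0], "roll": 0}])

```text
t: 7.88
tool_pos: [0.5887, 0.1502, 0.0956]
orientation: [0.196, -3.135, 0.0]
force: [-0.9, -0.6, 0.6]
opening: 0.0333
```

Request:
step_arm(deltas=[{"offset": [0, 0, -0.3], "roll": 0}, {"offset": [0, 0, -0.3], "roll": 0}, {"offset": [0, 0, 0], "roll": 0}])

```text
t: 8.25
tool_pos: [0.5891, 0.1503, 0.1022]
orientation: [-0.196, 3.135, 0.0]
force: [0.8, -0.5, -1.4]
opening: 0.0336
```

```bash
python3 - <<'E'
from h import *
np.set_printoptions(precision=4,suppress=True)
s=st(); p=cams.read_camera("wrist"); save(p,"wrist3")
m=cams.silhouettes(p,"sleeve")
for k in m[:1]:
    ys,xs=np.nonzero(k["mask"]); print(k["score"],xs.min(),xs.max(),ys.min(),ys.max()); y=ys.min(); print("top rim",atz(p,(xs[ys<y+3].mean(),y),.137 ))
print([(k["xy"],k["score"],atz(p,k["xy"],.12)) for k in cams.pinpoint(p,"bar_tip")],[(k["xy"],k["score"],atz(p,k["xy"],.12)) for k in cams.pinpoint(p,"sleeve")])
E
```

```text
t 8.25 tcp [0.5891 0.1503 0.1022] R
 [[-0.992 -0.125  0.001]
 [-0.125  0.992  0.   ]
 [-0.001  0.    -1.   ]] F [ 0.8 -0.5 -1.4] M [ 0.07 -0.03  0.02] op 0.03359038653849749 q [ 0.17  0.23  1.59  0.    1.32 -1.53]
0.78 281 360 257 417
top rim [0.5611 0.1512 0.137 ]
[([312.6, 249.5], 0.8, array([0.5642, 0.1446, 0.12  ]))] [([319.7, 392.5], 0.85, array([0.6359, 0.1566, 0.12  ]))]
```

Request:
step_arm(deltas=[{"offset": [0.3, -0.2, 0], "roll": 0}, {"offset": [1, 0, 0], "roll": 0}, {"offset": [1.2, 0, 0], "roll": 0}, {"offset": [1.2, 0, 0], "roll": 0}, {"offset": [1.2, 0, 0], "roll": 0}, {"offset": [1.2, 0, 0], "roll": 0}, {"offset": [1, 0, 0], "roll": 0}])

```text
t: 9.32
tool_pos: [0.5177, 0.1393, 0.1017]
orientation: [-0.197, 3.135, -0.0]
force: [0.1, 0.6, -1.0]
opening: 0.0334
```

```bash
python3 - <<'E'
from h import *
s=st(); p=cams.read_camera("scene"); save(p,"s4")
cv2.imwrite("pics/s4c.png",cv2.resize(p["pixels"][170:370,280:500,::-1],(660,600),interpolation=cv2.INTER_CUBIC))
E
```

```text
t 9.32 tcp [0.5177 0.1393 0.1017] R
 [[-0.992 -0.125  0.   ]
 [-0.125  0.992 -0.   ]
 [-0.    -0.    -1.   ]] F [ 0.1  0.6 -1. ] M [0.05 0.03 0.03] op 0.03343544714561268 q [ 0.17  0.05  1.8  -0.    1.3  -1.53]
```

View pics/s4c.png

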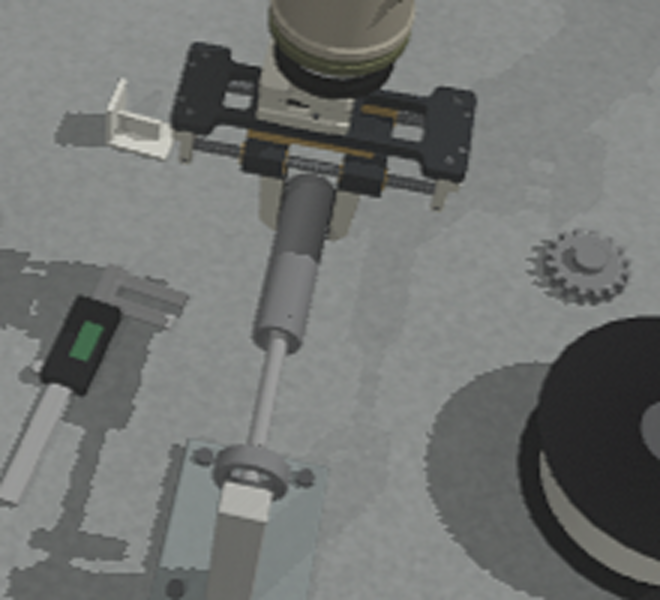

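The scene crop shows the ring still at the post, the sleeve's far end at (277,338) in the crop, and the bare bar passing centrally into it. I'll pull the rest of the way off.

Request:
step_arm(deltas=[{"offset": [1.2, 0, 0], "roll": 0}, {"offset": [1.3, 0, 0], "roll": 0}, {"offset": [1.3, 0, 0], "roll": 0}, {"offset": [1.3, 0, 0], "roll": 0}, {"offset": [1.3, 0, 0], "roll": 0}, {"offset": [1.3, 0, 0], "roll": 0}, {"offset": [1.2, 0, 0], "roll": 0}, {"offset": [0, 0, 0], "roll": 0}, {"offset": [0, 0, -2], "roll": 0}, {"offset": [0, 0, -3], "roll": 0}, {"offset": [0, 0, -3], "roll": 0}, {"offset": [0, 0, -3], "roll": 0}])

```text
t: 10.88
tool_pos: [0.4305, 0.1283, 0.2128]
orientation: [-0.196, 3.135, 0.0]
force: [-0.4, 0.1, -1.4]
opening: 0.0332
```

Request:
step_arm(deltas=[{"offset": [0, -3, -1], "roll": 0}, {"offset": [0, -3, 0], "roll": 0}, {"offset": [0, -3, 0], "roll": 0}, {"offset": [0, -3, 0], "roll": 0}, {"offset": [0, -3, 0], "roll": 0}, {"offset": [0, -3, 0], "roll": 0.05}, {"offset": [0, -3, 0], "roll": 0.05}, {"offset": [0, 0, 0], "roll": 0.025}, {"offset": [0, 0, 0], "roll": 0}])

```text
t: 12.0
tool_pos: [0.4551, -0.0799, 0.2216]
orientation: [-0.0, -3.142, -0.001]
force: [-0.0, 0.5, -1.9]
opening: 0.0333
```

```bash
python3 - <<'E'
from h import *
np.set_printoptions(precision=4,suppress=True)
st()
P={n:cams.read_camera(n) for n in("scene","top","wrist")}
save(P["wrist"],"wrist5")
for t,z in(("vblock",0.),("v_seat",.052),("knob_grip",.118),("pad",.074)):
  obs=[]
  for n,p in P.items():
    r=cams.pinpoint(p,t)
    for k in r[:1]: print(t,n,np.round(k["xy"],1),round(k["score"],2),atz(p,k["xy"],z)); obs.append((p,k["xy"]))
  if len(obs)>1: print("  tri",tri(obs))
E
```

```text
t 12.0 tcp [ 0.4551 -0.0799  0.2216] R
 [[-1.  0. -0.]
 [ 0.  1.  0.]
 [ 0.  0. -1.]] F [-0.   0.5 -1.9] M [0.03 0.03 0.01] op 0.03328997451491521 q [-0.29 -0.25  1.85  0.    1.54 -1.86]
vblock scene [234.3 263.5] 0.67 [ 0.61   -0.1649  0.    ]
vblock top [383.9 247.4] 0.87 [ 0.6016 -0.1582  0.    ]
  tri [ 0.6041 -0.1637 -0.0081]
v_seat scene [234.9 245.6] 0.83 [ 0.5975 -0.1636  0.052 ]
v_seat top [385.7 245.3] 0.96 [ 0.601  -0.1557  0.052 ]
  tri [ 0.6012 -0.1576  0.0589]
knob_grip scene [224.2 243.4] 0.72 [ 0.6425 -0.1588  0.118 ]
knob_grip top [386.6 224.1] 0.5 [ 0.6459 -0.1499  0.118 ]
  tri [ 0.646  -0.1523  0.1246]
pad top [476.3 318.3] 0.22 [ 0.4102 -0.375   0.074 ]
```

View pics/wrist5.png

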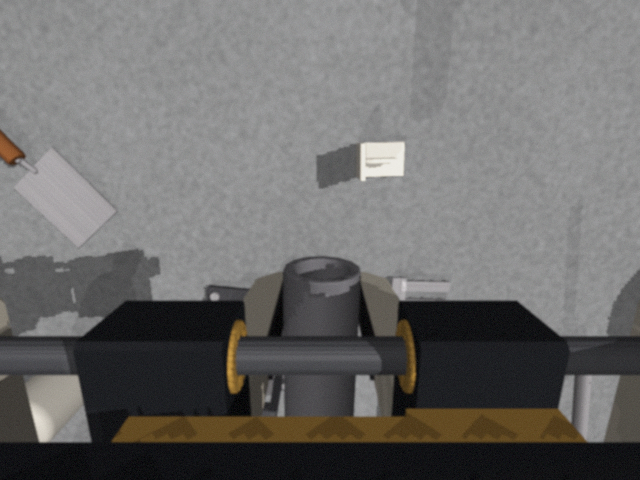

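The wrist view hides the block behind the gripper; only its plate corner shows, at (225,293). The sleeve is held straight in the fingers. I'm moving forward so the wrist camera looks down on the block.

Request:
step_arm(deltas=[{"offset": [-2.5, 0, -0.5], "roll": 0}, {"offset": [-3, 0, -0.5], "roll": 0}, {"offset": [-3, 0, -0.5], "roll": 0}, {"offset": [-3, 0, -0.5], "roll": 0}, {"offset": [-3, 0, -0.5], "roll": 0}, {"offset": [-2, 0, 0], "roll": 0}, {"offset": [0, 0, 0], "roll": 0}, {"offset": [0, 0, 0], "roll": 0}])

```text
t: 13.75
tool_pos: [0.6193, -0.0802, 0.2463]
orientation: [0.0, -3.141, -0.0]
force: [-0.1, -0.2, -0.4]
opening: 0.0336
```

```bash
python3 - <<'E'
from h import *
np.set_printoptions(precision=4,suppress=True)
st()
p=cams.read_camera("wrist")
save(p,"wrist6"); print(ray(p,(0,0))[0])
for t,z in(("vblock",0.),("v_seat",.052),("knob_grip",.118),("pad",.074)):
    r=cams.pinpoint(p,t)
    for k in r[:2]: print(t,np.round(k["xy"],1),round(k["score"],2),atz(p,k["xy"],z))
cv2.imwrite("pics/wrist6c.png",cv2.resize(p["pixels"][20:320,0:400,::-1],(800,600),interpolation=cv2.INTER_CUBIC))
E
```

```text
t 13.75 tcp [ 0.6193 -0.0802  0.2463] R
 [[-1.    -0.    -0.001]
 [-0.     1.     0.   ]
 [ 0.001  0.    -1.   ]] F [-0.1 -0.2 -0.4] M [ 0.01  0.07 -0.05] op 0.033642893876344414 q [-0.21  0.19  1.37 -0.    1.58 -1.78]
[ 0.5481 -0.0791  0.4129]
vblock [252.1 200.9] 0.89 [ 0.6163 -0.1592  0.    ]
v_seat [246.  188.8] 0.55 [ 0.5954 -0.1546  0.052 ]
v_seat [321.3 392.3] 0.2 [ 0.8349 -0.0788  0.052 ]
knob_grip [222.6 251.3] 0.6 [ 0.6405 -0.1638  0.118 ]
```

View pics/wrist6c.png

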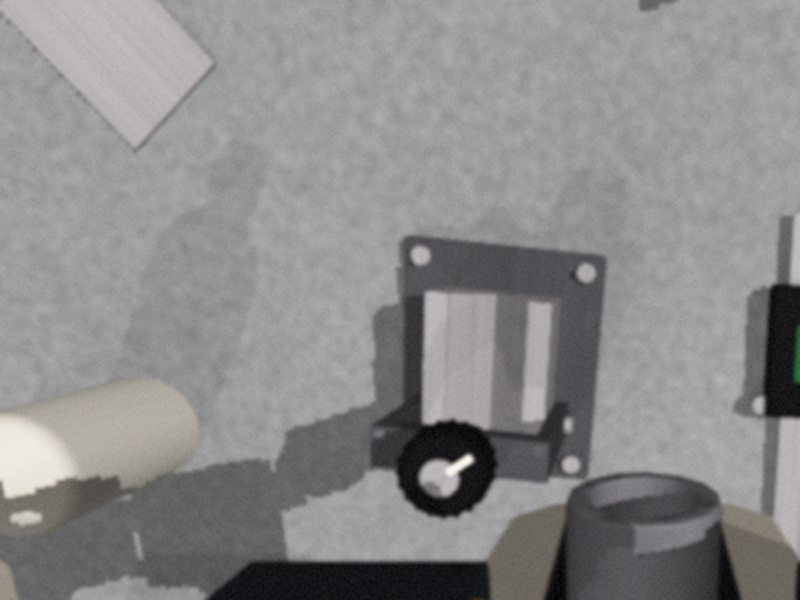

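The crop shows the plate corners at (404,237), (606,258) and (588,476), the V apex line from (497,294) to (491,430), and the knob's top disc at (447,468). I'll fit the block pose to these.

```bash
cat > fit.py <<'E'
from h import *
from scipy.optimize import least_squares
np.set_printoptions(precision=4,suppress=True)
p=cams.read_camera("wrist")
F=[((-65,55,8),(606,258)),((-65,-55,8),(404,237)),((65,55,8),(588,476)),((-40,0,28),(497,294)),((-40,-32,48),(424,291)),((-40,32,48),(553,300)),((-40,-20,48),(447,292)),((-40,20,48),(528,298)),((28,0,130),(447,468))]
X=np.array([f[0] for f in F])/1e3; U=np.array([(f[1][0]/2,f[1][1]/2+20) for f in F])
def W(a,X): c,s=np.cos(a[2]),np.sin(a[2]); return np.c_[a[0]+c*X[:,0]-s*X[:,1],a[1]+s*X[:,0]+c*X[:,1],X[:,2]]
f=lambda a:(np.array([proj(p,w) for w in W(a,X)])-U).ravel()
r=least_squares(f,[.615,-.16,0],loss="soft_l1"); print("block",r.x,"\n",f(r.x).reshape(-1,2).round(1))
a=r.x
for n,q in(("sleeve grip c=-60",(-.108,0,.052)),("grip c=-20",(-.068,0,.052)),("knob",(.028,0,.118))): print(n,W(a,np.array([q])))
# edges of sleeve end in hand
s=robot.read_state(); print(s["tool_pos"])
m=cams.silhouettes(p,"sleeve")[:2]
for k in m:
    ys,xs=np.nonzero(k["mask"]); y=ys.min(); zt=s["tool_pos"][2]+.0188+.017; print(k["score"],y,"rim back top",atz(p,(xs[ys<y+2].mean(),y),zt-.002))
E
python3 fit.py
```

```text
block [ 0.6153 -0.1594 -0.0795] 
 [[-0.3 -3. ]
 [-0.1 -0.8]
 [ 1.4  0.4]
 [-0.3 -0.6]
 [ 0.3 -0.3]
 [-0.3  0.4]
 [ 0.8  0.2]
 [ 0.3  0.4]
 [-1.6  4.1]]
sleeve grip c=-60 [[ 0.5077 -0.1509  0.052 ]]
grip c=-20 [[ 0.5475 -0.154   0.052 ]]
knob [[ 0.6432 -0.1617  0.118 ]]
[ 0.6197 -0.0803  0.247 ]
0.59 256 rim back top [ 0.5918 -0.0797  0.2808]
```

Request:
step_arm(deltas=[{"offset": [0, 0, 0], "roll": 0.08}, {"offset": [2.7, -2, 0], "roll": 0}, {"offset": [2.7, -2, 0], "roll": 0}, {"offset": [2.7, -2, 0], "roll": 0}, {"offset": [2.7, -1.9, 0], "roll": 0}, {"offset": [0, 0, 0], "roll": 0}, {"offset": [0, 0, 3], "roll": 0}, {"offset": [0, 0, 4], "roll": 0}, {"offset": [0, 0, 4], "roll": 0}, {"offset": [0, 0, 3], "roll": 0}, {"offset": [0, 0, 2], "roll": 0}, {"offset": [0, 0, 0], "roll": 0}])

```text
t: 15.6
tool_pos: [0.5051, -0.1492, 0.0847]
orientation: [-0.125, -3.136, -0.002]
force: [-1.0, -0.1, -0.5]
opening: 0.0333
```

```bash
python3 - <<'E'
from h import *
np.set_printoptions(precision=4,suppress=True)
s=st(); a=np.array([.6153,-.1594]);c,n=np.cos(-.0795),np.sin(-.0795); d=s["tool_pos"][:2]-a; print("block frame",[c*d[0]+n*d[1],-n*d[0]+c*d[1]])
p=cams.read_camera("scene"); q=cams.read_camera("wrist"); A=cv2.resize(p["pixels"][190:310,170:290,::-1],(600,600),interpolation=cv2.INTER_CUBIC)
B=q["pixels"][150:450,220:420,::-1]; B=cv2.resize(B,(200,300)); I=np.zeros((600,800,3),np.uint8); I[:,:600]=A; I[:300,600:]=B; cv2.imwrite("pics/c7.png",I)
E
```

```text
t 15.6 tcp [ 0.5051 -0.1492  0.0847] R
 [[-0.997  0.079 -0.003]
 [ 0.079  0.997  0.002]
 [ 0.003  0.001 -1.   ]] F [-1.  -0.1 -0.5] M [ 0.02 -0.   -0.06] op 0.033283458305318155 q [-0.38  0.04  1.83  0.    1.27 -1.88]
block frame [np.float64(-0.11069353773042219), np.float64(0.0013671055909268426)]
```

View pics/c7.png

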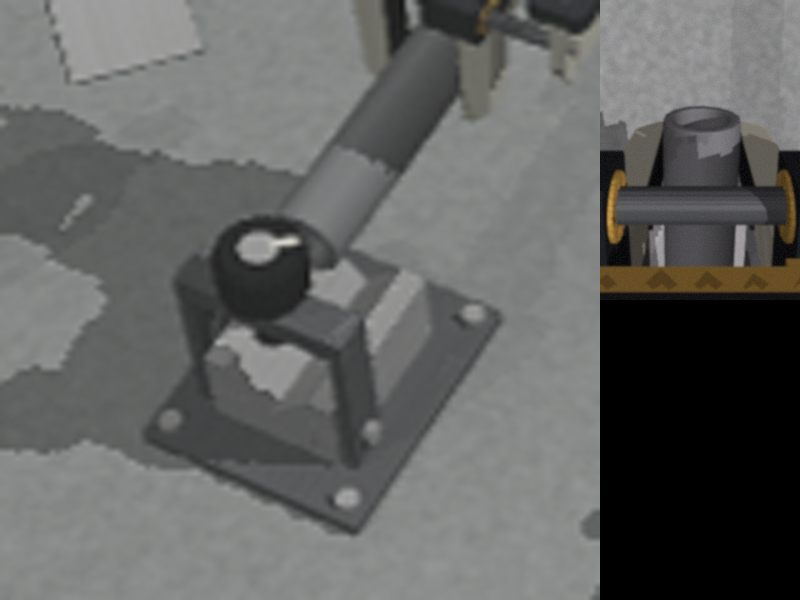

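The scene crop shows the held sleeve in line with the V, its far end at (320,245) just behind the knob at (265,262). The inset shows the V flanks on both sides of the sleeve. I'm lowering it with a 1 mm sideways correction.

Request:
step_arm(deltas=[{"offset": [0.1, -0.13, 0], "roll": 0}, {"offset": [0, 0, 1.5], "roll": 0}, {"offset": [0, 0, 1.5], "roll": 0}, {"offset": [0, 0, 1], "roll": 0}, {"offset": [0, 0, 0.5], "roll": 0}, {"offset": [0, 0, 0], "roll": 0}])

```text
t: 16.45
tool_pos: [0.5045, -0.1514, 0.0411]
orientation: [-0.125, -3.138, -0.001]
force: [-0.2, -0.3, -0.5]
opening: 0.0334
```

Request:
step_arm(deltas=[{"offset": [0, 0, 0.2], "roll": 0}, {"offset": [0, 0, 0.2], "roll": 0}, {"offset": [0, 0, 0], "roll": 0}, {"offset": [0, 0, 0], "roll": 0}])

```text
t: 16.95
tool_pos: [0.505, -0.1516, 0.0378]
orientation: [0.125, 3.139, -0.0]
force: [0.3, 0.6, -0.7]
opening: 0.0338
```

Request:
step_arm(deltas=[{"offset": [0, 0, 0.2], "roll": 0}, {"offset": [0, 0, 0], "roll": 0}, {"offset": [0, 0, 0], "roll": 0}])

```text
t: 17.32
tool_pos: [0.5049, -0.1516, 0.0356]
orientation: [-0.125, -3.139, -0.0]
force: [-0.3, 0.3, -1.1]
opening: 0.0332
```

Request:
step_arm(deltas=[{"offset": [0, 0, 0.12], "roll": 0}, {"offset": [0, 0, 0], "roll": 0}, {"offset": [0, 0, 0], "roll": 0}])

```text
t: 17.7
tool_pos: [0.5049, -0.1516, 0.0344]
orientation: [-0.125, -3.139, -0.0]
force: [-0.1, 0.8, -0.8]
opening: 0.0331
```

Request:
step_arm(deltas=[{"offset": [-0.5, 0, 0], "roll": 0}, {"offset": [-0.6, 0, 0], "roll": 0}, {"offset": [-0.6, 0, 0], "roll": 0}, {"offset": [-0.6, 0, 0], "roll": 0}, {"offset": [-0.6, 0, 0], "roll": 0}, {"offset": [-0.6, 0, 0], "roll": 0}, {"offset": [-0.6, 0, 0], "roll": 0}, {"offset": [0, 0, 0], "roll": 0}])

```text
t: 18.7
tool_pos: [0.5462, -0.1549, 0.0345]
orientation: [0.125, 3.139, -0.0]
force: [0.1, 0.1, -0.1]
opening: 0.0337
```

Request:
step_arm(deltas=[{"offset": [0, 0, 0.1], "roll": 0}, {"offset": [0, 0, 0.05], "roll": 0}, {"offset": [0, 0, 0], "roll": 0}])

```text
t: 19.08
tool_pos: [0.5457, -0.1547, 0.0331]
orientation: [0.125, 3.139, 0.0]
force: [-0.3, 0.6, 2.1]
opening: 0.0333
```

```bash
python3 - <<'E'
from h import *
np.set_printoptions(precision=4,suppress=True)
s=st(); a=np.array([.6153,-.1594]);c,n=np.cos(-.0795),np.sin(-.0795); d=s["tool_pos"][:2]-a; print("block frame",[c*d[0]+n*d[1],-n*d[0]+c*d[1]])
q=cams.read_camera("wrist"); z=.052
for k in cams.silhouettes(q,"sleeve")[:1]:
    ys,xs=np.nonzero(k["mask"]); print(k["score"],ys.min(),atz(q,(xs[ys<ys.min()+2].mean(),ys.min()),.035))
E
```

```text
t 19.07 tcp [ 0.5457 -0.1547  0.0331] R
 [[-0.997  0.08   0.   ]
 [ 0.08   0.997  0.   ]
 [-0.     0.    -1.   ]] F [-0.3  0.6  2.1] M [ 0.22  0.04 -0.01] op 0.033271352108773744 q [-0.37  0.21  1.75  0.    1.18 -1.86]
block frame [np.float64(-0.06972809413494897), np.float64(-0.0008879933084714178)]
0.71 256 [ 0.5284 -0.1531  0.035 ]
```

Request:
step_arm(deltas=[{"offset": [0, 0, 0.05], "roll": 0}, {"offset": [0, 0, 0], "roll": 0}])

```text
t: 19.42
tool_pos: [0.5458, -0.1547, 0.0326]
orientation: [-0.125, -3.139, -0.0]
force: [-1.6, 2.2, 4.1]
opening: 0.0333
```

Request:
step_arm(deltas=[{"offset": [0, 0, 0], "roll": 0}, {"offset": [0, 0, 0], "roll": 0}, {"offset": [0, 0, 0], "roll": 0}, {"offset": [0, 0, 0], "roll": 0}, {"offset": [0, 0, 0], "roll": 0}, {"offset": [0, 0, 0], "roll": 0}], fingers=7.5)

```text
t: 20.18
tool_pos: [0.5458, -0.1549, 0.0324]
orientation: [0.125, 3.139, -0.0]
force: [0.5, 0.5, 0.2]
opening: 0.0748
```

Request:
step_arm(deltas=[{"offset": [0, 0, -1.5], "roll": 0}, {"offset": [0, 0, -3], "roll": 0}, {"offset": [0, 0, -4], "roll": 0}, {"offset": [0, 0, -4], "roll": 0}, {"offset": [0, 0, -4], "roll": 0}, {"offset": [0, 0, -4], "roll": 0}, {"offset": [2, 0, 0], "roll": 0}, {"offset": [3, 0, 0], "roll": 0}, {"offset": [0, 0, 0], "roll": 0}])

```text
t: 21.3
tool_pos: [0.4951, -0.1508, 0.2388]
orientation: [0.126, 3.138, -0.001]
force: [0.6, -0.4, -0.3]
opening: 0.0746
```

```bash
python3 - <<'E'
from h import *
np.set_printoptions(precision=4,suppress=True)
s=st()
p=cams.read_camera("scene"); q=cams.read_camera("wrist"); t=cams.read_camera("top")
A=cv2.resize(p["pixels"][200:300,170:270,::-1],(400,400),interpolation=cv2.INTER_CUBIC)
I=np.zeros((400,800,3),np.uint8); I[:,:400]=A; I[:,400:]=cv2.resize(q["pixels"][100:400,170:470,::-1],(400,400)); cv2.imwrite("pics/c8.png",I)
for n,c in(("scene",p),("wrist",q),("top",t)):
    for T,z in(("sleeve",.052),("knob_grip",.118)):
        print(n,T,[(np.round(k["xy"],1),round(k["score"],2),atz(c,k["xy"],z)) for k in cams.pinpoint(c,T)[:2]])
E
```

```text
t 21.3 tcp [ 0.4951 -0.1508  0.2388] R
 [[-0.997  0.08   0.001]
 [ 0.08   0.997 -0.001]
 [-0.001 -0.001 -1.   ]] F [ 0.6 -0.4 -0.3] M [ 0.   -0.01 -0.04] op 0.0746088715424218 q [-0.39 -0.1   1.69 -0.    1.56 -1.89]
scene sleeve [(array([240.2, 244.1]), 0.63, array([ 0.5896, -0.1546,  0.052 ])), (array([367.3, 306.7]), 0.28, array([0.6418, 0.1525, 0.052 ]))]
scene knob_grip [(array([221.9, 242.4]), 0.87, array([ 0.6419, -0.1643,  0.118 ])), (array([141.2, 250.5]), 0.57, array([ 0.7183, -0.3066,  0.118 ]))]
wrist sleeve [(array([322.8, 302. ]), 0.96, array([ 0.5927, -0.1559,  0.052 ]))]
wrist knob_grip [(array([319.2, 380.5]), 0.85, array([ 0.6403, -0.1632,  0.118 ]))]
top sleeve [(array([386. , 248.5]), 0.94, array([ 0.5926, -0.1563,  0.052 ])), (array([265.5, 258.9]), 0.27, array([0.5697, 0.1575, 0.052 ]))]
top knob_grip [(array([390.3, 227.1]), 0.57, array([ 0.6382, -0.1589,  0.118 ]))]
```

View pics/c8.png

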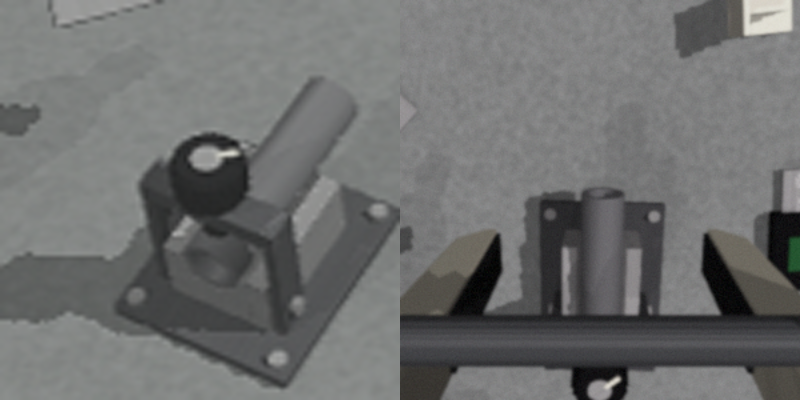

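The sleeve lies in the V and runs under the pad, with its far end visible beyond the stirrup at (215,260) in the left part of the picture. The wrist part shows it straight in the V. Next is the knob.

Request:
step_arm(deltas=[{"offset": [-2, 0, 0], "roll": 0}, {"offset": [-3, 0, 0], "roll": 0}, {"offset": [-3, 0, 0], "roll": 0}, {"offset": [-3, 0, 0], "roll": 0}, {"offset": [-2.5, 0, 0], "roll": 0}, {"offset": [-1.2, 0, 0], "roll": 0}, {"offset": [0, 0, 2], "roll": 0}, {"offset": [0, 0, 3], "roll": 0}, {"offset": [0, 0, 3.5], "roll": 0}, {"offset": [0, 0, 3], "roll": 0}, {"offset": [0, 0, 1.2], "roll": 0}, {"offset": [0, 0, 0], "roll": 0}])

```text
t: 23.25
tool_pos: [0.6413, -0.1623, 0.109]
orientation: [-0.125, -3.137, -0.001]
force: [-0.7, -0.0, 0.2]
opening: 0.0746
```

```bash
python3 - <<'E'
from h import *
np.set_printoptions(precision=4,suppress=True)
s=st()
for n in("wrist","scene"):
    q=cams.read_camera(n); save(q,n+"9")
    for T,z in(("knob_grip",.118),("sleeve",.052)): print(n,T,[(np.round(k["xy"],1),round(k["score"],2),atz(q,k["xy"],z)) for k in cams.pinpoint(q,T)[:2]])
E
```

```text
t 23.25 tcp [ 0.6413 -0.1623  0.109 ] R
 [[-0.997  0.08  -0.002]
 [ 0.08   0.997  0.001]
 [ 0.002  0.001 -1.   ]] F [-0.7 -0.   0.2] M [ 0.04 -0.03 -0.01] op 0.07455356617673488 q [-0.33  0.37  1.42 -0.    1.36 -1.82]
wrist knob_grip [(array([315.8, 296.6]), 0.96, array([ 0.6418, -0.1637,  0.118 ]))]
wrist sleeve [(array([321. , 176.2]), 0.84, array([ 0.5917, -0.1572,  0.052 ]))]
scene knob_grip [(array([222.8, 243. ]), 0.73, array([ 0.6426, -0.1619,  0.118 ]))]
scene sleeve []
```

View pics/wrist9.png

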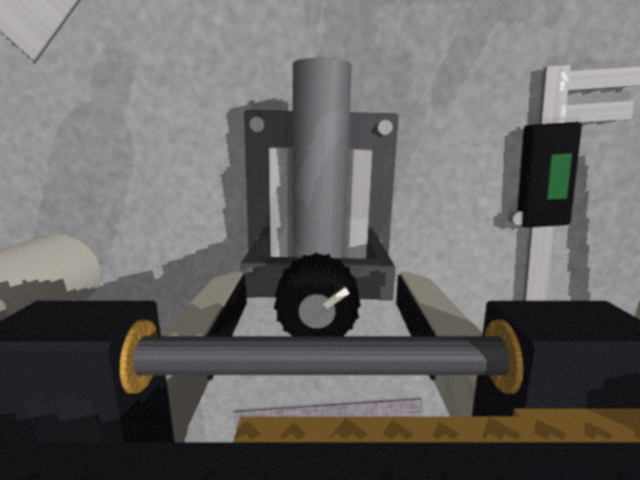

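The wrist view shows the knob at (317,300), midway between the open fingers. The sleeve is straight in the V, from (321,65) to the stirrup. I'll lower, close on the knob and read the force.

Request:
step_arm(deltas=[{"offset": [0, -0.1, 0.4], "roll": 0}, {"offset": [0, 0, 0.4], "roll": 0}, {"offset": [0, 0, 0], "roll": 0}])

```text
t: 23.92
tool_pos: [0.6419, -0.1634, 0.1016]
orientation: [-0.125, -3.138, -0.001]
force: [-0.2, 0.2, -0.0]
opening: 0.075
```

Request:
step_arm(deltas=[{"offset": [0, 0, 0], "roll": 0}, {"offset": [0, 0, 0], "roll": 0}, {"offset": [0, 0, 0], "roll": 0}, {"offset": [0, 0, 0], "roll": 0}, {"offset": [0, 0, 0], "roll": 0}, {"offset": [0, 0, 0], "roll": 0}, {"offset": [0, 0, 0], "roll": 0}], fingers=3, grip_force=40)

```text
t: 24.8
tool_pos: [0.6424, -0.1642, 0.1026]
orientation: [0.126, 3.139, -0.001]
force: [-0.1, -5.8, -0.2]
opening: 0.0376
```

```bash
python3 -c "
from h import *
st()"
```

```text
t 24.8 tcp [ 0.6424 -0.1642  0.1026] R
 [[-0.997  0.08   0.   ]
 [ 0.08   0.997 -0.001]
 [-0.    -0.001 -1.   ]] F [-0.1 -5.8 -0.2] M [-0.75  0.07 -0.02] op 0.03758936188243105 q [-0.33  0.37  1.42 -0.    1.35 -1.82]
```

Request:
step_arm(deltas=[{"offset": [0, -0.08, 0], "roll": 0.05}, {"offset": [0, 0, 0], "roll": 0.1}, {"offset": [0, 0, 0], "roll": 0.1}, {"offset": [0, 0, 0], "roll": 0.1}, {"offset": [0, 0, 0], "roll": 0.1}, {"offset": [0, 0, 0], "roll": 0.1}])

```text
t: 25.55
tool_pos: [0.6424, -0.1642, 0.1026]
orientation: [0.977, 2.985, 0.0]
force: [0.3, -1.2, 1.3]
opening: 0.0374
```

```bash
python3 -c "
from h import *
st()"
```

```text
t 25.55 tcp [ 0.6424 -0.1642  0.1026] R
 [[-0.806  0.591  0.   ]
 [ 0.591  0.806  0.   ]
 [-0.     0.    -1.   ]] F [ 0.3 -1.2  1.3] M [-0.34  0.03  0.19] op 0.03736029602801986 q [-0.33  0.37  1.42  0.    1.35 -1.27]
```

Request:
step_arm(deltas=[{"offset": [0, 0, 0], "roll": 0.1}, {"offset": [0, 0, 0], "roll": 0.1}, {"offset": [0, 0, 0], "roll": 0.1}])

```text
t: 25.92
tool_pos: [0.6425, -0.1642, 0.1026]
orientation: [1.413, 2.806, 0.0]
force: [-1.0, -1.9, 0.5]
opening: 0.0373
```

```bash
echo 'from h import *
s=robot.read_state(); print(round(s["t"],2),"q6",round(s["q"][5],3),"q1",round(s["q"][0],3),"F",np.round(s["force"],1),"M",np.round(s["wrist_torque"],3))'>r.py; python3 r.py
```

```text
25.93 q6 -0.966 q1 -0.328 F [-1.  -1.9  0.5] M [-0.438  0.064  0.158]
```

Request:
step_arm(deltas=[{"offset": [0, 0, 0], "roll": 0.1}, {"offset": [0, 0, 0], "roll": 0.1}, {"offset": [0, 0, 0], "roll": 0.1}])

```text
t: 26.3
tool_pos: [0.6424, -0.1642, 0.1026]
orientation: [1.816, 2.563, 0.0]
force: [-0.3, -2.0, 1.4]
opening: 0.0374
```

```bash
python3 r.py
```

```text
26.3 q6 -0.666 q1 -0.328 F [-0.3 -2.   1.4] M [-0.397  0.029  0.23 ]
```

Request:
step_arm(deltas=[{"offset": [0, 0, 0], "roll": 0.08}, {"offset": [0, 0, 0], "roll": 0.08}])

```text
t: 26.55
tool_pos: [0.6425, -0.1642, 0.1026]
orientation: [2.014, 2.411, 0.0]
force: [0.2, -2.6, -0.1]
opening: 0.0373
```

```bash
python3 r.py
```

```text
26.55 q6 -0.506 q1 -0.328 F [ 0.2 -2.6 -0.1] M [-0.471  0.044  0.198]
```

Request:
step_arm(deltas=[{"offset": [0, 0, 0], "roll": 0.08}, {"offset": [0, 0, 0], "roll": 0.08}])

```text
t: 26.8
tool_pos: [0.6425, -0.1643, 0.1026]
orientation: [2.2, 2.242, 0.0]
force: [0.3, -2.1, 0.4]
opening: 0.0374
```

```bash
python3 r.py
```

```text
26.8 q6 -0.346 q1 -0.328 F [ 0.3 -2.1  0.4] M [-0.463  0.05   0.241]
```

Request:
step_arm(deltas=[{"offset": [0, 0, 0], "roll": 0.06}, {"offset": [0, 0, 0], "roll": 0.06}])

```text
t: 27.05
tool_pos: [0.6425, -0.1642, 0.1026]
orientation: [2.33, 2.107, 0.0]
force: [0.0, -2.7, 0.2]
opening: 0.0371
```

```bash
python3 r.py
```

```text
27.05 q6 -0.227 q1 -0.328 F [ 0.  -2.7  0.2] M [-0.483  0.088  0.299]
```

Request:
step_arm(deltas=[{"offset": [0, 0, 0], "roll": 0.06}, {"offset": [0, 0, 0], "roll": 0.06}])

```text
t: 27.3
tool_pos: [0.6425, -0.1643, 0.1026]
orientation: [2.452, 1.963, 0.0]
force: [-0.8, -2.3, 0.4]
opening: 0.0374
```

```bash
python3 r.py
```

```text
27.3 q6 -0.107 q1 -0.328 F [-0.8 -2.3  0.4] M [-0.513  0.067  0.29 ]
```

Request:
step_arm(deltas=[{"offset": [0, 0, 0], "roll": 0.06}, {"offset": [0, 0, 0], "roll": 0.06}])

```text
t: 27.55
tool_pos: [0.6425, -0.1643, 0.1026]
orientation: [2.565, 1.813, 0.001]
force: [-0.3, -2.7, 0.9]
opening: 0.0377
```

```bash
python3 r.py
```

```text
27.55 q6 0.013 q1 -0.328 F [-0.3 -2.7  0.9] M [-0.529  0.038  0.297]
```

Request:
step_arm(deltas=[{"offset": [0, 0, 0], "roll": 0.06}, {"offset": [0, 0, 0], "roll": 0.06}])

```text
t: 27.8
tool_pos: [0.6425, -0.1643, 0.1026]
orientation: [2.67, 1.656, 0.0]
force: [-0.5, -2.6, 0.0]
opening: 0.0378
```

```bash
python3 r.py
```

```text
27.8 q6 0.133 q1 -0.328 F [-0.5 -2.6  0. ] M [-0.546  0.013  0.34 ]
```

Request:
step_arm(deltas=[{"offset": [0, 0, 0], "roll": 0.06}, {"offset": [0, 0, 0], "roll": 0.06}])

```text
t: 28.05
tool_pos: [0.6425, -0.1643, 0.1026]
orientation: [2.764, 1.493, 0.001]
force: [-0.5, -2.1, 1.4]
opening: 0.0373
```

```bash
python3 r.py
```

```text
28.05 q6 0.253 q1 -0.328 F [-0.5 -2.1  1.4] M [-0.549  0.07   0.294]
```

Request:
step_arm(deltas=[{"offset": [0, 0, 0], "roll": 0.04}, {"offset": [0, 0, 0], "roll": 0.04}])

```text
t: 28.3
tool_pos: [0.6425, -0.1643, 0.1026]
orientation: [2.821, 1.382, 0.0]
force: [0.9, -2.7, 1.3]
opening: 0.0371
```

```bash
python3 r.py
```

```text
28.3 q6 0.332 q1 -0.328 F [ 0.9 -2.7  1.3] M [-0.587  0.073  0.32 ]
```

Request:
step_arm(deltas=[{"offset": [0, 0, 0], "roll": 0.04}, {"offset": [0, 0, 0], "roll": 0.04}])

```text
t: 28.55
tool_pos: [0.6425, -0.1643, 0.1026]
orientation: [2.874, 1.268, 0.0]
force: [0.5, -2.1, 1.4]
opening: 0.0374
```

```bash
python3 r.py
```

```text
28.55 q6 0.412 q1 -0.328 F [ 0.5 -2.1  1.4] M [-0.599  0.039  0.265]
```

Request:
step_arm(deltas=[{"offset": [0, 0, 0], "roll": 0.04}, {"offset": [0, 0, 0], "roll": 0.04}])

```text
t: 28.8
tool_pos: [0.6425, -0.1643, 0.1026]
orientation: [2.923, 1.152, 0.001]
force: [-0.7, -2.9, 0.6]
opening: 0.0376
```

```bash
python3 r.py
```

```text
28.8 q6 0.492 q1 -0.328 F [-0.7 -2.9  0.6] M [-0.582  0.105  0.084]
```

Request:
step_arm(deltas=[{"offset": [0, 0, 0], "roll": 0.04}, {"offset": [0, 0, 0], "roll": 0.04}])

```text
t: 29.05
tool_pos: [0.6425, -0.1643, 0.1026]
orientation: [2.967, 1.033, 0.001]
force: [0.9, -1.3, 5.6]
opening: 0.0372
```

```bash
python3 r.py
```

```text
29.05 q6 0.573 q1 -0.328 F [ 0.9 -1.3  5.6] M [-0.279 -0.007 -0.114]
```

The moment has reversed, so the knob is over the crest. I'll ease on to the next notch.

Request:
step_arm(deltas=[{"offset": [0, 0, 0], "roll": 0.05}, {"offset": [0, 0, 0], "roll": 0.05}, {"offset": [0, 0, 0], "roll": 0.05}, {"offset": [0, 0, 0], "roll": 0.03}, {"offset": [0, 0, 0], "roll": 0}])

```text
t: 29.68
tool_pos: [0.6425, -0.1644, 0.1026]
orientation: [3.047, 0.765, 0.001]
force: [0.9, -2.5, 1.7]
opening: 0.0372
```

```bash
python3 r.py
```

```text
29.68 q6 0.751 q1 -0.328 F [ 0.9 -2.5  1.7] M [-0.535  0.101  0.332]
```

The moment is high again, which means the knob has run past the notch centre towards the next crest. I'll back off until the moment is near zero.

Request:
step_arm(deltas=[{"offset": [0, 0, 0], "roll": -0.05}, {"offset": [0, 0, 0], "roll": -0.05}])

```text
t: 29.92
tool_pos: [0.6425, -0.1643, 0.1026]
orientation: [3.004, 0.92, 0.001]
force: [0.0, -2.2, 0.5]
opening: 0.0375
```

```bash
python3 - <<'E'
exec(open('r.py').read())
q=cams.read_camera("wrist"); save(q,"wrist10"); exec(open('r.py').read())
cv2.imwrite("pics/w10.png",np.hstack([cv2.resize(q["pixels"][240:390,240:390,::-1],(400,400)),cv2.resize(cv2.imread("pics/wrist9.png")[240:390,240:390],(400,400))]))
E
```

```text
29.93 q6 0.649 q1 -0.328 F [ 0.  -2.2  0.5] M [-0.532  0.049  0.056]
29.98 q6 0.646 q1 -0.328 F [ 0.8 -1.2  0.8] M [-0.496  0.014  0.054]
```

View pics/w10.png

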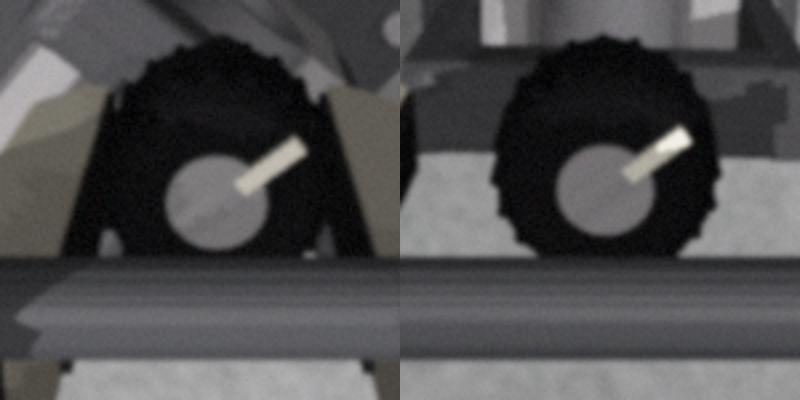

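Left (now) and right (before), the marker lies at the same angle in the finger frame, at (270,165) against (660,155), so the fingers have not slipped. The moment is about 0.05 N m, which puts the knob at the centre of the next notch. I'll release it and retreat.

Request:
step_arm(deltas=[{"offset": [0, 0, 0], "roll": 0}, {"offset": [0, 0, 0], "roll": 0}, {"offset": [0, 0, 0], "roll": 0}, {"offset": [0, 0, 0], "roll": 0}, {"offset": [0, 0, 0], "roll": 0}, {"offset": [0, 0, 0], "roll": 0}], fingers=7.5)

```text
t: 30.72
tool_pos: [0.6423, -0.1643, 0.1024]
orientation: [-3.005, -0.916, 0.0]
force: [0.0, 0.6, 0.3]
opening: 0.0748
```

Request:
step_arm(deltas=[{"offset": [0, 0, -1], "roll": 0}, {"offset": [0, 0, -3], "roll": 0}, {"offset": [0, 0, -4], "roll": 0}, {"offset": [0, 0, -4], "roll": 0}, {"offset": [0, 0, -2], "roll": 0}, {"offset": [0, 0, 0], "roll": 0}])

```text
t: 31.48
tool_pos: [0.6433, -0.1647, 0.2445]
orientation: [3.003, 0.915, 0.005]
force: [0.0, 0.2, -0.4]
opening: 0.0752
```

```bash
python3 - <<'E'
from h import *
np.set_printoptions(precision=4,suppress=True)
st()
p=cams.read_camera("scene"); q=cams.read_camera("wrist"); t=cams.read_camera("top")
A=cv2.resize(p["pixels"][200:360,150:400,::-1],(800,512),interpolation=cv2.INTER_CUBIC); cv2.imwrite("pics/c12.png",A)
for n,c in(("scene",p),("wrist",q),("top",t)):
    for T,z in(("sleeve",.052),("ring",.11)): print(n,T,[(round(k["score"],2),atz(c,k["xy"],z)) for k in cams.pinpoint(c,T)[:2]])
E
```

```text
t 31.48 tcp [ 0.6433 -0.1647  0.2445] R
 [[ 0.83   0.558  0.004]
 [ 0.558 -0.83  -0.001]
 [ 0.002  0.003 -1.   ]] F [ 0.   0.2 -0.4] M [-0.06  0.14  0.  ] op 0.07521919882156064 q [-0.33  0.29  1.26  0.    1.59  0.65]
scene sleeve [(0.58, array([ 0.5983, -0.162 ,  0.052 ]))]
scene ring [(0.74, array([0.7286, 0.1577, 0.11  ])), (0.64, array([ 0.7104, -0.3158,  0.11  ]))]
wrist sleeve [(0.74, array([ 0.5989, -0.1567,  0.052 ]))]
wrist ring []
top sleeve [(0.51, array([ 0.5957, -0.1577,  0.052 ]))]
top ring [(0.57, array([0.7189, 0.1778, 0.11  ]))]
```

View pics/c12.png

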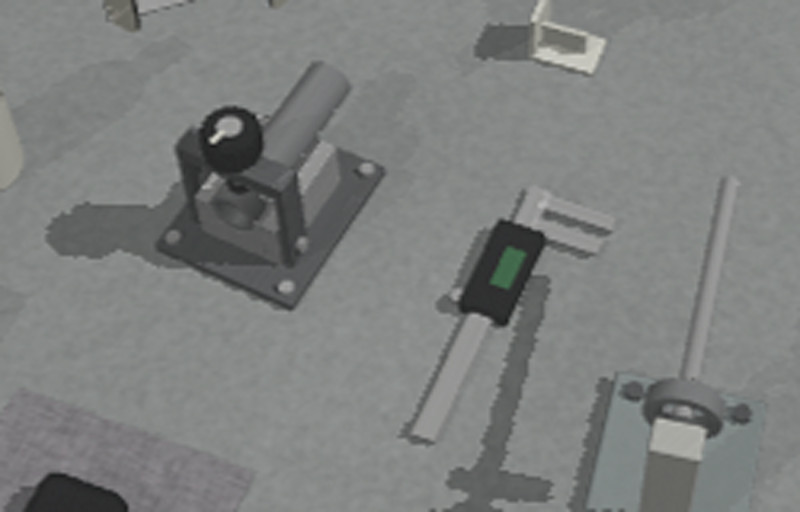

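The final view shows the sleeve in the V with the pad down on it (240,190), the ring still at the post (685,405), and the caliper and bracket where they were. I'm handing in.

```bash
python3 -c "
from plant import robot
print(robot.close_job())"
```

```text
the job is handed in; nothing more can be done
None
```

I handed the job in at about 31.6 s of the 72 s allowed. The sleeve is off the bar and under the clamp pad, and the clutch appears to have clicked once. No verdict was reported.

- **Sleeve:** I slid it off the open end of the bar and laid it in the V. After release, the cameras put its middle about 15–23 mm behind the middle of the V-block, inside the allowed -32 to 30 mm. One low-score sideways reading from the scene camera was about 4 mm off the V's line, right at the limit. The others were within 2 mm and the pictures show the sleeve straight in the V.
- **Clutch:** The moment on the knob rose from about 0.19 to 0.32 N m, then fell and reversed to -0.11, which is the click. My next move ran a little past the notch, up to 0.33 N m, so I turned back 0.1 rad. The moment then read about 0.05 N m, close to the notch's rest point, and I let go. The knob's marker kept its angle to the fingers, so the grip did not slip.
- **Not checked directly:** I inferred the clutch position from these moments. I did not measure the pad force either; the last picture shows the pad down on the sleeve.
- **Other things:** The last picture shows the ring still on the bar next to the post, and the caliper and bracket where they were. The camera estimates of the ring's position disagreed by 10–20 mm, so I relied on the picture. I did not re-measure the gear, bottle, scraper or reel at the end.

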